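# Clear a rejected plug and gauge the bore

## Robot

A 6-joint arm with a two-finger parallel gripper is mounted at the origin on a cart in front of the work surface, level with it; the furniture and walls round the work are solid. World frame = base frame: x ahead of the robot, y to its left, z up, the work surface at z = 0. Lengths are in m, angles in rad, forces in N, time in s.
With the tool pointing down it reaches from about 0.275 to 1 m from the base axis. Payload 8.4 kg.
Tool frame: the origin (TCP) lies midway between the tips of the shut fingers; the grasp point (between the pads) lies 19 mm behind it (tcp_to_grasp is the distance from the TCP to the grasp point, in m); z points along the fingers, y is the line along which they close (so a half turn about z gives the same grasp; the last joint's range is limited). The gripper opens to 85 mm and grips with 20 to 120 N. Pads are 22 mm wide; open, the fingers measure 114 mm over their backs; the gripper's body (76 mm by 85 mm) begins 54 mm behind the grasp point. The pads swing forward as they close: fully open they stand 13 mm farther back than shut.
Start: joints at [-1.155, 0.353, 1.633, -0, 1.155, -0.002], TCP at [0.254, -0.571, 0.207] pointing down, gripper open.
Joint ranges: [-2.63, 2.63], [-0.92, 2.1], [0.06, 2.66], [-1.3, 4.44], [0, 2.69], [-3.02, 3.02]. Speed limits (rad/s): [2.22, 2.22, 2.79, 3.14, 3.14, 3.14].

## Interface

Orientations are given as a rotation vector (axis times angle).
In Python, from cell import * gives the robot as it stands.
- The arm moves only by the shell command python3 -m pendant [FORCE], which reads ROWS from standard input. ROWS is a JSON list of rows, 1 to 12 of them, each an object with the fields dx, dy, dz (the shift in m), yaw (a turn about the tool's z in rad), finger_gap (the finger opening in m); a field left out counts as zero (the opening has to be given); each row is the pose to reach, as a shift and turn from the pose commanded when the command began, along the tool's axes at that moment; what a row does not reach only later rows make up. A row lasts 1/12 s, in which the tool goes at most 0.0417 m and 0.125 rad, less where a joint would pass 70% of its speed; a pose out of reach is approached as far as the arm can. The fingers move at their own pace and stop on an object; FORCE is the grip in N (left out, the last holds). Time passes only in rows, so rows that do not move let the fingers close. It prints the time, the measured TCP pose, the force, the opening and the grip force at its end. Input that does not fit is refused with a message, and nothing moves.
- state(): the state, without advancing time (a new reading comes with each control period).
- snapshot(name): name is "side" or "top" or "wrist"; returns the picture (384x512x3 uint8, blue, green, red); there is no depth.
- camera_model(name): a dict with "fx", "fy", "cx", "cy" (pixels), "R" (3x3) and "t" (3): a world point X has camera coordinates R X + t. Camera axes: x right, y down, z forward; pixel columns grow to the right and rows downward; lengths in m; the calibration is good to about 2 mm. A picture is of the moment at which its call begins: read the wrist's pose just before it. camera_model takes no time and is no camera call; for the wrist camera it gives the pose at the moment of the call.
- close_job(): hands the job in; it is judged then, once.
Trained networks look in the newest picture that a camera, given by its name, has taken for a name from the list of things; names that differ only in an ending like _2 or _b are one class to them, and where a whole thing is asked for, a point or a joint stands for the part that bears it (a point fixed in the world has none). Each returns a list of dicts, best first, with "score" (0 to 1); they miss things now and then, are a little off and sometimes report something else, mostly with a low value. They report only what shows in the picture. A call takes as long as a camera call. They do not tell look-alikes from the thing itself.
- boxes_of(camera, name): "xyz" ([x, y, z] in m, in world coordinates, good to about 4 mm: the middle of the surface that is visible of it).
The state is a dict: "time": time; "joints": joint angles; "qvel": joint speeds; "joint_torque": joint torques, N m; "eef_pos": TCP position; "ee_rot": TCP orientation; "ft_force": force on the tool from outside, world axes, zero at the start; "torque": the same for the moment, N m; "grip_width": finger opening in m; "grasp_force": force on a finger pad.
Only numpy, scipy, OpenCV 4.12 (cv2) and the standard library are available. Lean on these libraries where they do the work, as an engineer would, in place of code of your own. Each camera call takes 0.05 s, during which the arm holds its last target. There are 200 camera calls.

## Task

Two knots have been drilled out of the oak board and patched with dry-fitted round plugs; one plug lies flush, the other stands proud because it is too thick. Pull the proud plug out and drop it into the wooden scrap crate, then check the depth of the bore it came out of with the dial depth gauge: stand the gauge upright over that bore with its foot lengthways along the board and flat on its face, the plunger resting on the point mark in the middle of the bore's floor. Push down lightly, only enough to keep the foot seated (5 to 10 N is plenty), and finish while still holding the gauge there; leave the board and the flush plug where they are.

Things in the scene. Friction and masses are not known exactly. Their poses are not given: they have to be found in the camera images.
- board: planed light oak board lying loose on the bench, 100 x 340 x 42 mm, 1.3 kg. Origin: middle of its underside; x across its width, y along its length (the grain), z up. On the centre line, 76 mm either side of the middle, are two blind flat-bottomed bores, 37.6 mm in diameter and 16 mm deep; each holds a plug at the start. Pencil cross lines on the face point to the bore centres
- bore_left (a point): point mark (small dark dot with a pencil cross) in the middle of the floor of the bore at the board's +y end, 26 mm above the board's underside and 16 mm below its upper face; which bore holds which plug varies
- bore_right (a point): the same point mark in the bore at the board's -y end
- proud_plug: the reject: upright round wooden plug, diameter 36 mm, 34 mm high, 30 g, loose (0.8 mm of play all round) in one of the bores, standing 18 mm above the board's face. Origin: middle of its underside, z up along its axis
- flush_plug: the good plug: diameter 36 mm, 16 mm high, sits loose in the other bore with its top flush with the board's face. Origin: middle of its underside
- scrap_crate: open slatted wooden crate fixed to the bench, outside 150 (x) x 200 (y) x 85 mm high, walls 8 mm; two flat offcuts lie in it, up to 22 mm above its floor. Origin: middle of its underside, z up
- depth_gauge: dial depth gauge, 0.3 kg (varies), standing loose on the bench, 91 mm high. Origin: middle of the underside of its steel foot, 26 (x) x 100 (y) x 12 mm high; z up. Above it a short stem and a round dial case, 56 mm in diameter, 24 mm thick (x = -12 to +12 mm), centred at z = 56 mm; dial faces -x, small cap on top. Grip the case front to back (along the gauge's x)
- gauge_case (a point): centre of the gauge's dial case, 56 mm straight above the gauge's origin
- gauge_tip (a point): lowest point of the gauge's plunger (a 5 mm rod with a ball end through the middle of the foot); at the gauge's origin when pushed fully in
- plunger (a joint): how far the plunger stands out below the foot, in m: 0 flush with the foot (as it stands on the bench), 0.026 fully out when the gauge is lifted. A soft spring pushes it out with about 1 N; over an empty bore with the foot seated it reads about 0.016, the bore's depth. The dial's needle follows it
Things that resemble listed ones, but are neither listed nor needed, are in the scene too. Leave any yellow look-alike of the proud_plug alone.

How it is judged:
By the outcome, as a careful person would: the job done as asked, in the order asked, and still so for the second after the job is handed in, while the arm keeps its last pose, push and grip.
It also fails if it takes over 51 s, if anything falls off the work surface, if the arm or the gripper's body presses on something with over 40 N, if the wrist force passes 120 N, or if a joint passes its speed limit or range.

## Working session

There is one attempt and no reset: what is moved stays moved. The work goes in short steps, Python scripts to look and compute and a shell command to move; the robot and the scene stay as the last step left them, time stands still between calls to the robot, and variables do not carry over. Pictures are saved under pics/ and viewed, at most 13 in all, crops included, and the job is handed in when it is done.

```bash
mkdir -p pics; ls
python3 - <<'E'
from cell import *
import cv2,numpy as np
s=state();print(s)
a=snapshot("top");b=snapshot("side")
cv2.imwrite("pics/a.png",np.hstack([cv2.resize(a,(400,300)),cv2.resize(b,(400,300))]))
cv2.imwrite("pics/top.png",a);cv2.imwrite("pics/side.png",b)
for c in("top","side"):
  for n in("board","bore_left","bore_right","proud_plug","flush_plug","scrap_crate","depth_gauge","gauge_case"):
    print(c,n,[(np.round(d["xyz"],3).tolist(),round(d["score"],2)) for d in boxes_of(c,n)[:4]])
E
```

```text
pics
{'time': 0.0, 'joints': array([-1.15537197e+00,  3.53610436e-01,  1.63416163e+00, -1.87169782e-05,
        1.15518471e+00, -2.40412763e-03]), 'qvel': array([-0.0017883 , -0.00023753,  0.0007403 ,  0.00051574, -0.00138003,
       -0.00054577]), 'joint_torque': array([-3.24545195e-03, -6.05259275e+01, -3.42070377e+01, -2.36107871e-04,
        9.23698826e-03, -3.94737299e-06]), 'eef_pos': array([ 0.25339324, -0.5707622 ,  0.20627349]), 'ee_rot': array([-3.07197882e+00, -6.51295072e-01,  4.65482320e-04]), 'ft_force': array([0.41719686, 0.16980422, 0.63226612]), 'torque': array([ 0.02853641, -0.05701701,  0.03825001]), 'grasp_force': 0.0, 'grip_width': 0.08562461644375106}
top board [([0.629, -0.084, 0.04], 0.95)]
top bore_left [([0.629, -0.085, 0.04], 0.65)]
top bore_right [([0.633, -0.082, 0.041], 0.71)]
top proud_plug [([0.606, -0.359, 0.033], 0.86), ([0.625, -0.006, 0.062], 0.84), ([0.514, -0.093, 0.034], 0.72)]
top flush_plug [([0.644, -0.157, 0.04], 0.78)]
top scrap_crate [([0.46, -0.275, 0.006], 0.68)]
top depth_gauge [([0.44, -0.043, 0.063], 0.88)]
top gauge_case [([0.441, -0.043, 0.064], 0.6)]
side board [([0.628, 0.001, 0.042], 0.8), ([0.444, -0.012, 0.041], 0.63)]
side bore_left [([0.624, -0.0, 0.045], 0.7)]
side bore_right [([0.623, -0.003, 0.039], 0.86)]
side proud_plug [([0.602, -0.342, 0.022], 0.64), ([0.518, -0.08, 0.029], 0.63), ([0.621, 0.007, 0.06], 0.57), ([0.449, -0.013, 0.041], 0.16)]
side flush_plug [([0.641, -0.156, 0.042], 0.44)]
side scrap_crate [([0.446, -0.173, 0.056], 0.68)]
side depth_gauge [([0.447, -0.012, 0.042], 0.59), ([0.624, -0.001, 0.042], 0.21)]
side gauge_case [([0.447, -0.014, 0.036], 0.69)]
```

View pics/top.png

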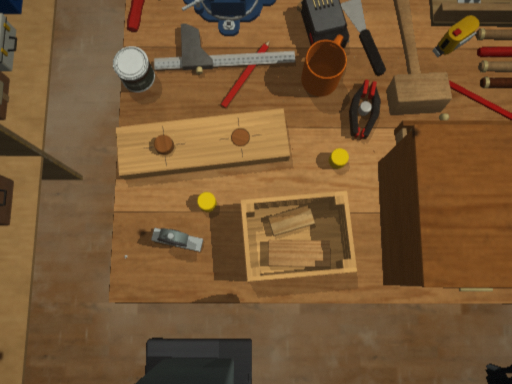

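View pics/side.png

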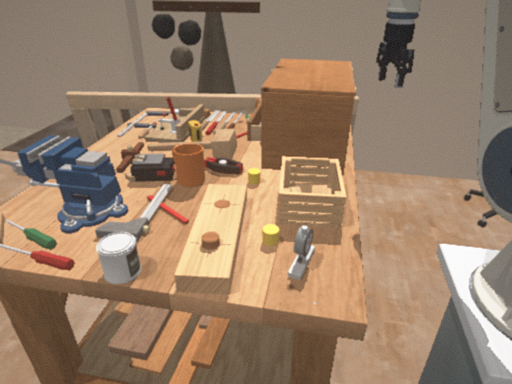

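The top view shows the board with the proud plug at (163,145) and the flush plug at (240,137). The gauge is at (177,240), the crate at (298,237), and the yellow decoys at (207,202) and (340,158). A tall cabinet stands at the right, with its left wall at about column 380. In the side view the proud plug is at (210,240) and the gauge at (303,252).

```bash
cat > h.py <<'E'
from cell import *
import cv2,numpy as np
from scipy.spatial.transform import Rotation as Ro
def ray(cam,uv,z):
    m=cam; R=np.array(m["R"]);t=np.array(m["t"])
    c=-R.T@t; d=R.T@np.array([(uv[0]-m["cx"])/m["fx"],(uv[1]-m["cy"])/m["fy"],1])
    return c+d*(z-c[2])/d[2]
def proj(m,X):
    p=np.array(m["R"])@np.array(X)+np.array(m["t"]);return np.array([m["fx"]*p[0]/p[2]+m["cx"],m["fy"]*p[1]/p[2]+m["cy"]])
def tool(goal,s=None):
    "shift in tool axes to goal world TCP"
    s=s or state();R=Ro.from_rotvec(s["ee_rot"]);return R.inv().apply(np.array(goal)-s["eef_pos"]),R.as_matrix()
E
python3 - <<'E'
from h import *
m=camera_model("top");print("cam",(-np.array(m["R"]).T@m["t"]).round(3),m["fx"])
for n,uv,z in[("b1",(117,129),.042),("b2",(285,110),.042),("b3",(290,157),.042),("b4",(120,175),.042),("proud",(163,144),.06),("flush",(240.5,137),.042),("g1",(152,236),.012),("g2",(202,245),.012),("dial",(172,238),.06),
 ("c1",(241,199),.085),("c2",(347,192),.085),("c3",(356,272),.085),("c4",(247,280),.085),("box",(380,285),0),("boxtop",(422,286),.25),("boxtopb",(413,122),.25)]:
  print(n,ray(m,uv,z).round(3))
print(tool([.38,-.35,.25]));w=camera_model("wrist");s=state()
R=Ro.from_rotvec(s["ee_rot"]).as_matrix();Rc=np.array(w["R"]);print("cam in tool",R.T@(-Rc.T@w["t"]-s["eef_pos"]),(R.T@Rc.T).round(2),w["fx"])
a=cv2.imread("pics/top.png");cv2.imwrite("pics/c.png",cv2.resize(a[100:270,105:305],None,fx=3.5,fy=3.5,interpolation=cv2.INTER_CUBIC))
E
```

```text
cam [ 0.361 -0.185  1.005] 499.1467550154619
b1 [0.664 0.088 0.042]
b2 [ 0.705 -0.25   0.042]
b3 [ 0.607 -0.259  0.042]
b4 [0.569 0.077 0.042]
proud [ 0.628 -0.009  0.06 ]
flush [ 0.648 -0.16   0.042]
g1 [0.452 0.015 0.012]
g2 [ 0.434 -0.085  0.012]
dial [ 0.444 -0.033  0.06 ]
c1 [ 0.515 -0.163  0.085]
c2 [ 0.529 -0.361  0.085]
c3 [ 0.381 -0.373  0.085]
c4 [ 0.366 -0.175  0.085]
box [ 0.357 -0.437  0.   ]
boxtop [ 0.357 -0.437  0.25 ]
boxtopb [ 0.611 -0.438  0.25 ]
(array([ 0.20529344, -0.15091311, -0.04302194]), array([[ 9.13994844e-01,  4.05725800e-01, -8.42252347e-06],
       [ 4.05725800e-01, -9.13994844e-01,  1.80810590e-05],
       [-3.62190930e-07, -1.99432297e-05, -1.00000000e+00]]))
cam in tool [ 7.63720277e-02  1.73576844e-05 -1.67476336e-01] [[ 0.   -0.96 -0.29]
 [ 1.    0.    0.  ]
 [-0.   -0.29  0.96]] 321.57830318724046
```

View pics/c.png

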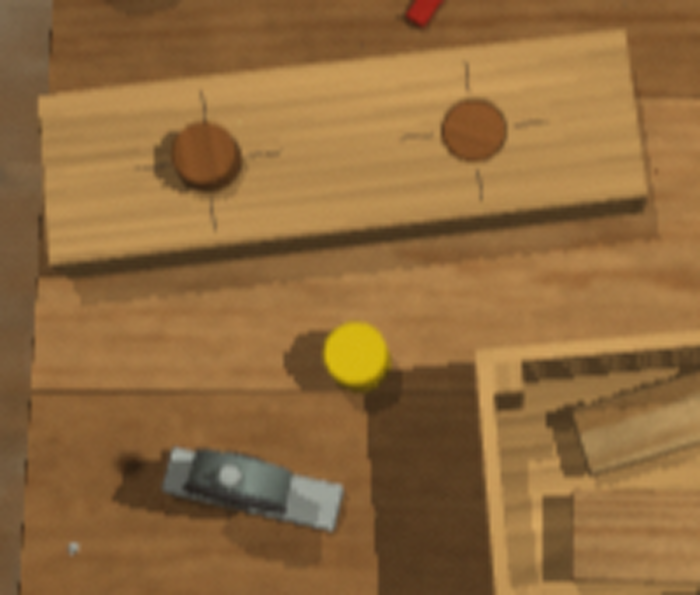

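The crop confirms the layout: proud plug at about crop (207,155), flush plug at (475,130), pencil crosses around both. The gauge foot runs from (165,470) to (340,510). I'll move around the cabinet to a point above the proud plug.

```bash
echo '[{"dx": 0.087, "dy": -0.203, "yaw": -0.7, "finger_gap": 0.085}, {"dx": 0.087, "dy": -0.203, "yaw": -0.7, "finger_gap": 0.085}, {"dx": 0.087, "dy": -0.203, "yaw": -0.7, "finger_gap": 0.085}, {"dx": 0.087, "dy": -0.203, "yaw": -0.7, "finger_gap": 0.085}, {"dx": 0.087, "dy": -0.203, "yaw": -0.7, "finger_gap": 0.085}, {"dx": 0.087, "dy": -0.203, "yaw": -0.7, "finger_gap": 0.085}, {"dx": 0.571, "dy": -0.361, "yaw": -1.273, "finger_gap": 0.085}, {"dx": 0.571, "dy": -0.361, "yaw": -1.273, "finger_gap": 0.085}, {"dx": 0.571, "dy": -0.361, "yaw": -1.273, "finger_gap": 0.085}, {"dx": 0.571, "dy": -0.361, "yaw": -1.273, "finger_gap": 0.085}, {"dx": 0.571, "dy": -0.361, "yaw": -1.273, "finger_gap": 0.085}, {"dx": 0.571, "dy": -0.361, "yaw": -1.273, "finger_gap": 0.085}]' | python3 -m pendant
python3 - <<'E'
from h import *
print(tool([.628,-.009,.2]))
E
```

```text
time: 1.9
eef_pos: [0.4378, -0.1814, 0.2074]
ee_rot: [2.078, 2.355, 0.0]
ft_force: [0.4, -0.6, 0.4]
grip_width: 0.0853
grasp_force: 0.0
(array([0.1473451 , 0.21018179, 0.00744108]), array([[-1.24582632e-01,  9.92208900e-01,  8.16769523e-04],
       [ 9.92209104e-01,  1.24582997e-01, -4.12892554e-04],
       [-5.11431262e-04,  7.58966916e-04, -9.99999581e-01]]))
```

```bash
echo '[{"dx": 0.147, "dy": 0.205, "finger_gap": 0.085}, {"dx": 0.147, "dy": 0.205, "finger_gap": 0.085}, {"dx": 0.147, "dy": 0.205, "finger_gap": 0.085}, {"dx": 0.147, "dy": 0.205, "finger_gap": 0.085}, {"dx": 0.147, "dy": 0.205, "finger_gap": 0.085}, {"dx": 0.147, "dy": 0.205, "finger_gap": 0.085}, {"dx": 0.147, "dy": 0.205, "finger_gap": 0.085}, {"dx": 0.147, "dy": 0.205, "finger_gap": 0.085}, {"dx": 0.147, "dy": 0.205, "finger_gap": 0.085}]' | python3 -m pendant
cat > look.py <<'E'
from h import *
import sys
w=camera_model("wrist");s=state();a=snapshot("wrist");cv2.imwrite(sys.argv[1],a)
for n in sys.argv[2:]:
  for d in boxes_of("wrist",n)[:3]: print(n,np.round(d["xyz"],4),round(d["score"],2),proj(w,d["xyz"]).round(1))
print(s["time"],s["eef_pos"].round(4),"tool y angle",round(np.arctan2(*Ro.from_rotvec(s["ee_rot"]).as_matrix()[1::-1,1]),4))
np.savez("w.npz",**{k:np.array(v) for k,v in w.items()})
E
python3 look.py pics/w1.png proud_plug flush_plug board
```

```text
time: 2.65
eef_pos: [0.6219, -0.0125, 0.2065]
ee_rot: [-2.083, -2.351, 0.002]
ft_force: [-0.5, -0.3, -0.3]
grip_width: 0.0848
grasp_force: 0.0
proud_plug [ 6.239e-01 -5.000e-04  5.780e-02] 0.87 [255.7 157.6]
proud_plug [ 0.5222 -0.081   0.0339] 0.77 [157.5 212.3]
flush_plug [ 0.6444 -0.1551  0.0412] 0.86 [256.6 283.8]
board [ 0.6337 -0.0495  0.0407] 0.87 [258.9 199.3]
2.65 [ 0.6219 -0.0125  0.2065] tool y angle 0.121
```

View pics/w1.png

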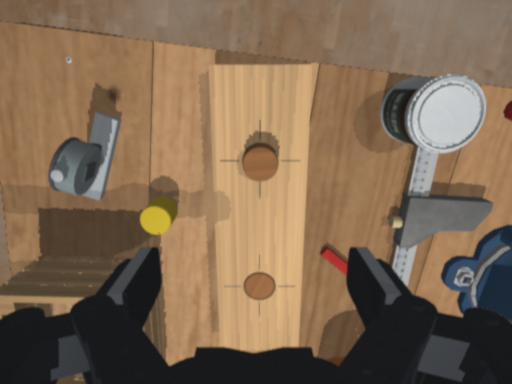

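The wrist view shows the proud plug's top at about (260,157), with its cross at (261,160). The flush plug is at (259,286), and the board sits square to the view.

Run:
```python
from h import *
w=dict(np.load("w.npz"));a=cv2.imread("pics/w1.png")
h=cv2.cvtColor(a,cv2.COLOR_BGR2LAB)[:,:,1].astype(int)
for n,(x0,y0,x1,y1),z in(("proud",(235,135,290,190),.06),("flush",(235,262,285,310),.042)):
  p=cv2.GaussianBlur(h[y0:y1,x0:x1].astype(np.uint8),(3,3),0);t,b=cv2.threshold(p,0,255,cv2.THRESH_OTSU)
  c=max(cv2.findContours(b,0,1)[0],key=cv2.contourArea);e=cv2.fitEllipse(c);uv=np.array(e[0])+[x0,y0];print(n,t,uv,e[1],ray(w,uv,z))
print("cross",ray(w,(261,160.3),.042),ray(w,(259.5,286),.042))
g=ray(w,(261,160),.042);
for c in((209,66),(318,64)): print(c,ray(w,c,.042))
```

```text
proud 138.0 [259.88841629 163.98270226] (32.68495178222656, 33.998268127441406) [ 0.62879443 -0.00591207  0.06      ]
flush 139.0 [259.18385696 285.49156189] (23.38062286376953, 27.508901596069336) [ 0.64760674 -0.15649807  0.042     ]
cross [ 0.63032146 -0.00579818  0.042     ] [ 0.64806885 -0.15714543  0.042     ]
(209, 66) [0.5686324 0.0800044 0.042    ]
(318, 64) [0.67275622 0.09454587 0.042     ]
```

```bash
echo '[{"dx": 0.0055, "dy": 0.0087, "dz": 0.03, "finger_gap": 0.085}, {"dx": 0.0055, "dy": 0.0087, "dz": 0.06, "finger_gap": 0.085}, {"dx": 0.0055, "dy": 0.0087, "dz": 0.1, "finger_gap": 0.085}, {"dx": 0.0055, "dy": 0.0087, "dz": 0.12, "finger_gap": 0.06}, {"dx": 0.0055, "dy": 0.0087, "dz": 0.12, "finger_gap": 0.06}, {"dx": 0.0055, "dy": 0.0087, "dz": 0.12, "finger_gap": 0.06}, {"dx": 0.0055, "dy": 0.0087, "dz": 0.12, "finger_gap": 0.06}, {"dx": 0.0055, "dy": 0.0087, "dz": 0.12, "finger_gap": 0.06}]' | python3 -m pendant
python3 - <<'E'
from h import *
print(tool([.630,-.006,.041])[0],state()["qvel"].round(3))
E
```

```text
time: 3.52
eef_pos: [0.6319, -0.0064, 0.0894]
ee_rot: [2.083, 2.348, 0.004]
ft_force: [1.1, -0.4, 0.9]
grip_width: 0.0598
grasp_force: 0.0
[ 0.00066998 -0.00204372  0.04834766] [ 0.005 -0.001  0.002  0.001 -0.004  0.   ]
```

```bash
echo '[{"dx": 0.0007, "dy": -0.002, "dz": 0.02, "finger_gap": 0.06}, {"dx": 0.0007, "dy": -0.002, "dz": 0.035, "finger_gap": 0.06}, {"dx": 0.0007, "dy": -0.002, "dz": 0.048, "finger_gap": 0.055}, {"dx": 0.0007, "dy": -0.002, "dz": 0.048, "finger_gap": 0.05}, {"dx": 0.0007, "dy": -0.002, "dz": 0.048, "finger_gap": 0.045}, {"dx": 0.0007, "dy": -0.002, "dz": 0.048, "finger_gap": 0.04}, {"dx": 0.0007, "dy": -0.002, "dz": 0.048, "finger_gap": 0.03}, {"dx": 0.0007, "dy": -0.002, "dz": 0.048, "finger_gap": 0.03}, {"dx": 0.0007, "dy": -0.002, "dz": 0.048, "finger_gap": 0.03}]' | python3 -m pendant 25
```

```text
time: 4.27
eef_pos: [0.6288, -0.0056, 0.0397]
ee_rot: [2.084, 2.35, 0.001]
ft_force: [0.8, -0.6, 0.4]
grip_width: 0.0302
grasp_force: 0.0
```

```bash
python3 look.py pics/w2.png proud_plug; python3 -c "
from h import *
print(snapshot('side').shape);cv2.imwrite('pics/s2.png',cv2.resize(snapshot('side')[150:330,130:330],None,fx=2,fy=2));a=cv2.imread('pics/w2.png');b=cv2.imread('pics/s2.png');cv2.imwrite('pics/m.png',np.hstack([a[:360,:400],b]))"
```

```text
proud_plug [ 0.5198 -0.0742  0.0261] 0.79 [ 74.5 298.8]
proud_plug [0.6246 0.0008 0.0566] 0.67 [244.8 231.8]
4.2667 [ 0.6288 -0.0056  0.0397] tool y angle 0.12
(384, 512, 3)
```

View pics/m.png

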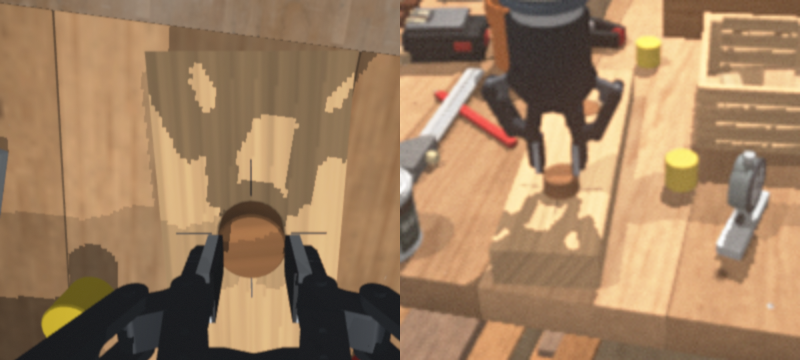

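The wrist crop shows the plug between the fingers at about (252,240), with the finger tips at (215,240) and (290,240) and not yet touching. I'll compare projected points with what's seen.

Run:
```python
from h import *
w=camera_model("wrist");s=state();R=Ro.from_rotvec(s["ee_rot"]).as_matrix();p=s["eef_pos"]
print("tcp",proj(w,p),"grasp",proj(w,p-.019*R[:,2]))
for b in(0,-.01,-.019):
  print(b,proj(w,p+R@[0,.015,b]),proj(w,p+R@[0,-.015,b]),proj(w,p+R@[0,.018,b]))
for z in(.042,.06): print(z,proj(w,[.630,-.006,z]),ray(w,(252,244),z),ray(w,(252,234),z))
print(s["grip_width"],s["grasp_force"],s["time"])
```

```text
tcp [251.55679461 230.40114716] grasp [251.42691933 245.87606467]
0 [277.99775421 230.3912441 ] [225.10565037 230.41105402] [283.28472449 230.38926395]
-0.01 [279.39364212 238.12874989] [223.57869411 238.15279983] [284.97264243 238.12634598]
-0.019 [280.78871886 245.86175937] [222.05256023 245.89037609] [286.65957233 245.85889905]
0.042 [254.27116415 233.4186778 ] [ 0.62951641 -0.01264099  0.042     ] [ 0.62878109 -0.00650433  0.042     ]
0.06 [254.44311306 248.54180794] [ 0.6284711  -0.00362785  0.06      ] [0.62781618 0.00183776 0.06      ]
0.030187281765100323 0.0 4.4667
```

```bash
echo '[{"finger_gap": 0.02}, {"finger_gap": 0.01}, {"finger_gap": 0.0}, {"finger_gap": 0.0}, {"finger_gap": 0.0}, {"finger_gap": 0.0}]' | python3 -m pendant 30
```

```text
time: 4.97
eef_pos: [0.6283, -0.0056, 0.0389]
ee_rot: [-2.084, -2.351, 0.0]
ft_force: [-0.3, 0.9, 0.5]
grip_width: -0.0002
grasp_force: 0.0
```

```bash
python3 look.py pics/w3.png proud_plug; python3 -c "
from h import *
b=cv2.resize(snapshot('side')[150:330,130:330],None,fx=2,fy=2);a=cv2.imread('pics/w3.png');cv2.imwrite('pics/m3.png',np.hstack([a[:360,:400],b]))"
```

```text
proud_plug [0.6174 0.0084 0.0568] 0.79 [233.1 217.3]
proud_plug [ 0.5232 -0.0757  0.0287] 0.72 [ 78.1 304.4]
4.9667 [ 0.6283 -0.0056  0.0389] tool y angle 0.12
```

View pics/m3.png

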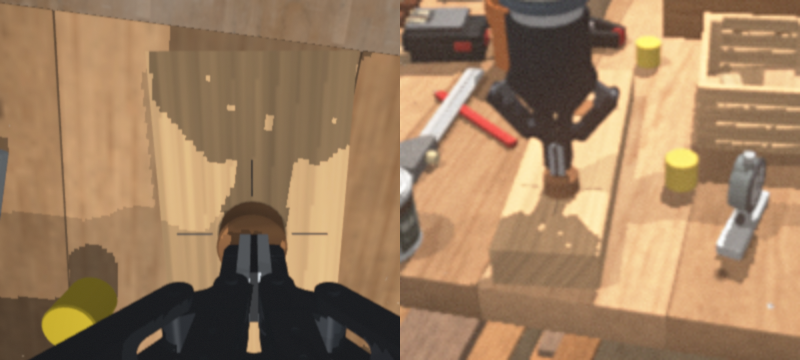

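Both views show the shut fingers ending on the plug's top at about (252,235), rather than around it. The tip in the side image is at about (210,236). I'll triangulate.

Run:
```python
from h import *
sm=camera_model("side");w=dict(np.load("w.npz"));s=state()
def rays(m,uv):
    R=np.array(m["R"]);d=R.T@np.array([(uv[0]-m["cx"])/m["fx"],(uv[1]-m["cy"])/m["fy"],1]);return -R.T@np.array(m["t"]),d/np.linalg.norm(d)
def tri(*L):
    A=0;b=0
    for c,d in L:
        P=np.eye(3)-np.outer(d,d);A=A+P;b=b+P@c
    return np.linalg.solve(A,b)
print("tip",tri(rays(w,(252,234)),rays(sm,(210,236))))
for z in(.02,.039,.06,.08):print(z,"side",proj(sm,[.6283,-.0056,z]),"wrist",proj(w,[.6283,-.0056,z]))
tm=camera_model("top")
print("plug side/top tri",tri(rays(tm,(163,144)),rays(sm,(210.5,239))))
print("plug proj side",proj(sm,[.63,-.006,.06]),proj(sm,[.63,-.006,.042]),s["ft_force"],s["joint_torque"])
b=cv2.resize(snapshot('side')[190:270,170:250],None,fx=7,fy=7,interpolation=2);cv2.imwrite('pics/z.png',b)
```

```text
tip [0.62562306 0.00433267 0.06738196]
0.02 side [210.65950177 251.74692285] wrist [251.62471521 217.68706932]
0.039 side [210.10241858 244.42783602] wrist [251.51473432 230.35981526]
0.06 side [209.46967353 236.11468627] wrist [251.36456182 247.66371352]
0.08 side [208.84974426 227.96991318] wrist [251.18242795 268.65041686]
plug side/top tri [ 0.62856783 -0.00738533  0.05186079]
plug proj side [208.71253063 235.89346849] [209.2648353  243.03036418] [ 0.56127588 -0.27291952  0.12893052] [ 1.56158600e-03 -6.62205577e+01 -2.64226574e+01 -8.22363472e-05
  1.45418926e-03 -9.26128678e-06]
```

View pics/z.png

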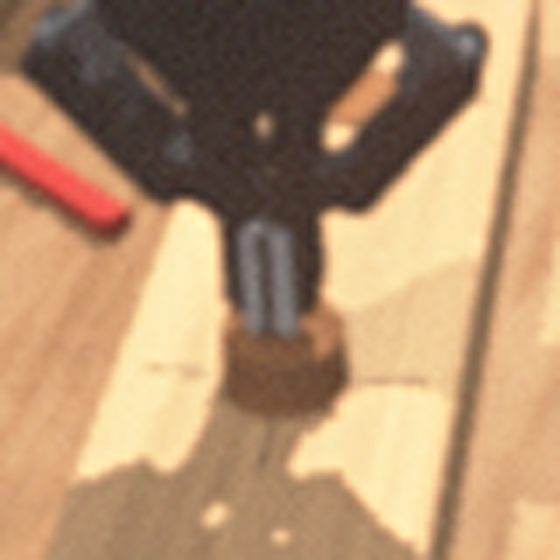

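The shut tips sit over the plug, about 25 mm above where the TCP reading puts them. I'll open, go 20 mm lower in small steps while watching the force, then close.

```bash
echo '[{"finger_gap": 0.06}, {"finger_gap": 0.06}, {"finger_gap": 0.06}, {"finger_gap": 0.06}, {"dy": 0.001, "dz": 0.005, "finger_gap": 0.06}, {"dy": 0.001, "dz": 0.01, "finger_gap": 0.06}, {"dy": 0.001, "dz": 0.01, "finger_gap": 0.06}, {"dy": 0.001, "dz": 0.01, "finger_gap": 0.06}]' | python3 -m pendant 30; echo '[{"dz": 0.003, "finger_gap": 0.06}, {"dz": 0.006, "finger_gap": 0.06}, {"dz": 0.009, "finger_gap": 0.06}, {"dz": 0.009, "finger_gap": 0.06}]' | python3 -m pendant
```

```text
time: 5.83
eef_pos: [0.6288, -0.0055, 0.0283]
ee_rot: [-2.084, -2.35, 0.001]
ft_force: [-0.5, -0.2, -0.4]
grip_width: 0.06
grasp_force: 0.0
time: 6.17
eef_pos: [0.6288, -0.0055, 0.0193]
ee_rot: [-2.084, -2.35, 0.001]
ft_force: [-0.5, 0.3, 0.2]
grip_width: 0.0599
grasp_force: 0.0
```

```bash
echo '[{"finger_gap": 0.05}, {"finger_gap": 0.04}, {"finger_gap": 0.035}, {"finger_gap": 0.03}, {"finger_gap": 0.03}, {"finger_gap": 0.03}, {"finger_gap": 0.03}]' | python3 -m pendant 30
```

```text
time: 6.75
eef_pos: [0.6288, -0.0055, 0.0203]
ee_rot: [-2.084, -2.35, 0.001]
ft_force: [-4.4, -0.4, 5.4]
grip_width: 0.0338
grasp_force: 29.8
```

```bash
echo '[{"dz": -0.005, "finger_gap": 0.03}, {"dz": -0.01, "finger_gap": 0.03}, {"dz": -0.015, "finger_gap": 0.03}, {"dz": -0.02, "finger_gap": 0.03}, {"dz": -0.03, "finger_gap": 0.03}, {"dz": -0.05, "finger_gap": 0.03}, {"dz": -0.08, "finger_gap": 0.03}, {"dz": -0.11, "finger_gap": 0.03}, {"dz": -0.11, "finger_gap": 0.03}, {"dz": -0.11, "finger_gap": 0.03}]' | python3 -m pendant 40
python3 look.py pics/w4.png proud_plug bore_left board
```

```text
time: 7.58
eef_pos: [0.6314, -0.0055, 0.133]
ee_rot: [2.081, 2.347, 0.006]
ft_force: [-1.1, -0.4, -0.8]
grip_width: 0.0333
grasp_force: 39.8
proud_plug [ 0.5248 -0.0802  0.0353] 0.81 [125.5 247.9]
proud_plug [ 0.4377 -0.1664  0.0347] 0.71 [ 35.7 317. ]
proud_plug [0.627  0.006  0.1697] 0.69 [245.  240.1]
bore_left [0.6222 0.0165 0.0452] 0.58 [243.2 159. ]
bore_left [ 0.4559 -0.0251  0.0362] 0.23 [ 43.4 181.8]
board [0.6245 0.0197 0.0387] 0.63 [246.6 153.9]
7.5833 [ 0.6314 -0.0055  0.133 ] tool y angle 0.12
```

View pics/w4.png

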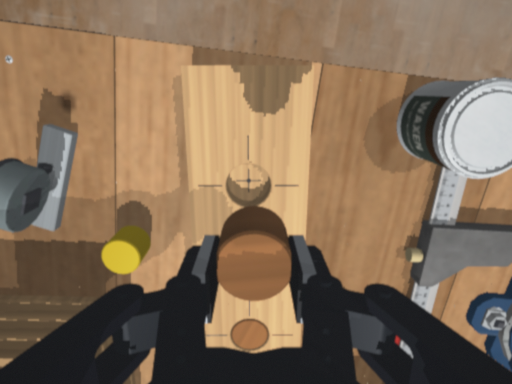

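Plug lifted clear, held at about (253,255). The empty bore shows its dot and cross at (248,181), and the flush plug is undisturbed at (249,333). On to the crate.

```bash
python3 -c "
from h import *
w=dict(np.load('w.npz'));print(ray(w,(248.5,181),.026),ray(w,(248.7,185),.042),ray(w,(249.5,334),.042))"
echo '[{"dx": -0.238, "dy": -0.213, "finger_gap": 0.03}, {"dx": -0.238, "dy": -0.213, "finger_gap": 0.03}, {"dx": -0.238, "dy": -0.213, "finger_gap": 0.03}, {"dx": -0.238, "dy": -0.213, "finger_gap": 0.03}, {"dx": -0.238, "dy": -0.213, "finger_gap": 0.03}, {"dx": -0.238, "dy": -0.213, "finger_gap": 0.03}, {"dx": -0.238, "dy": -0.213, "finger_gap": 0.03}, {"dx": -0.238, "dy": -0.213, "finger_gap": 0.03}, {"dx": -0.238, "dy": -0.213, "finger_gap": 0.03}, {"dx": -0.238, "dy": -0.213, "finger_gap": 0.03}, {"dx": -0.238, "dy": -0.213, "finger_gap": 0.03}]' | python3 -m pendant
python3 look.py pics/w5.png proud_plug scrap_crate
```

```text
[ 0.62903411 -0.00669988  0.026     ] [ 0.62919435 -0.0056673   0.042     ] [ 0.64756878 -0.15632508  0.042     ]
time: 8.7
eef_pos: [0.4461, -0.267, 0.1293]
ee_rot: [-2.084, -2.349, -0.0]
ft_force: [0.1, -0.1, 0.4]
grip_width: 0.0332
grasp_force: 39.9
proud_plug [ 0.602  -0.3476  0.0306] 0.69 [404.6 282.4]
proud_plug [ 0.4403 -0.2563  0.1658] 0.62 [241.1 241. ]
scrap_crate [ 0.4496 -0.2158  0.0554] 0.97 [264.7 126.5]
8.7 [ 0.4461 -0.267   0.1293] tool y angle 0.1192
```

View pics/w5.png

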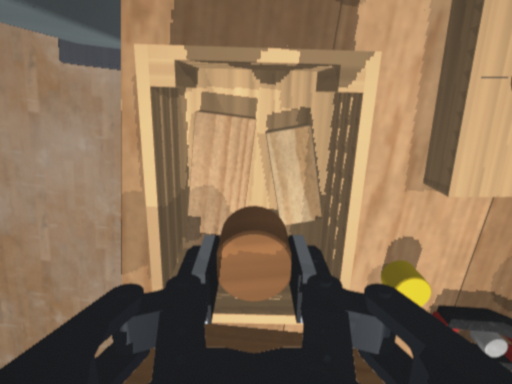

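The plug hangs over the crate's interior (crate rim spans columns 140–375). I'll lower, release and rise.

```bash
echo '[{"dz": 0.03, "finger_gap": 0.03}, {"dz": 0.055, "finger_gap": 0.03}, {"dz": 0.062, "finger_gap": 0.03}, {"dz": 0.062, "finger_gap": 0.03}, {"dz": 0.062, "finger_gap": 0.06}, {"dz": 0.062, "finger_gap": 0.06}, {"dz": 0.062, "finger_gap": 0.06}, {"dz": 0.062, "finger_gap": 0.06}, {"dz": 0.03, "finger_gap": 0.06}, {"dz": -0.01, "finger_gap": 0.06}, {"dz": -0.05, "finger_gap": 0.06}, {"dz": -0.05, "finger_gap": 0.06}]' | python3 -m pendant
python3 - <<'E'
from h import *
w=camera_model("wrist");s=state();snapshot("wrist")
for n in("proud_plug","depth_gauge"):
  print(n,[(np.round(d["xyz"],3).tolist(),round(d["score"],2)) for d in boxes_of("wrist",n)[:4]])
# view above gauge, tool y along gauge x
print(tool([.443,-.035,.2]))
E
```

```text
time: 9.85
eef_pos: [0.4502, -0.2697, 0.188]
ee_rot: [2.077, 2.342, 0.003]
ft_force: [1.1, -1.0, 0.1]
grip_width: 0.06
grasp_force: 0.0
proud_plug [([0.448, -0.263, 0.063], 0.73), ([0.602, -0.351, 0.035], 0.63), ([0.516, -0.104, 0.012], 0.49)]
depth_gauge [([0.644, -0.154, 0.039], 0.26)]
(array([ 0.23116434,  0.02437775, -0.01947538]), array([[-1.19559643e-01,  9.92825981e-01,  1.43622962e-03],
       [ 9.92826474e-01,  1.19560970e-01, -8.76095938e-04],
       [-1.04152782e-03,  1.32118107e-03, -9.99998585e-01]]))
```

```bash
echo '[{"dx": 0.231, "dy": 0.024, "dz": -0.015, "yaw": 0.298, "finger_gap": 0.085}, {"dx": 0.231, "dy": 0.024, "dz": -0.015, "yaw": 0.298, "finger_gap": 0.085}, {"dx": 0.231, "dy": 0.024, "dz": -0.015, "yaw": 0.298, "finger_gap": 0.085}, {"dx": 0.231, "dy": 0.024, "dz": -0.015, "yaw": 0.298, "finger_gap": 0.085}, {"dx": 0.231, "dy": 0.024, "dz": -0.015, "yaw": 0.298, "finger_gap": 0.085}, {"dx": 0.231, "dy": 0.024, "dz": -0.015, "yaw": 0.298, "finger_gap": 0.085}, {"dx": 0.231, "dy": 0.024, "dz": -0.015, "yaw": 0.298, "finger_gap": 0.085}, {"dx": 0.231, "dy": 0.024, "dz": -0.015, "yaw": 0.298, "finger_gap": 0.085}, {"dx": 0.231, "dy": 0.024, "dz": -0.015, "yaw": 0.298, "finger_gap": 0.085}]' | python3 -m pendant
python3 look.py pics/w6.png depth_gauge gauge_case
```

```text
time: 10.75
eef_pos: [0.4418, -0.0352, 0.194]
ee_rot: [-2.408, -2.016, 0.002]
ft_force: [0.1, -0.9, 0.1]
grip_width: 0.0847
grasp_force: 0.0
depth_gauge [ 0.6301 -0.0427  0.0405] 0.72 [439.1 143.2]
depth_gauge [ 0.447  -0.0195  0.0748] 0.56 [254.9 159.4]
gauge_case [ 0.4464 -0.0202  0.0739] 0.56 [254.4 160.1]
10.75 [ 0.4418 -0.0352  0.194 ] tool y angle -0.177
```

View pics/w6.png

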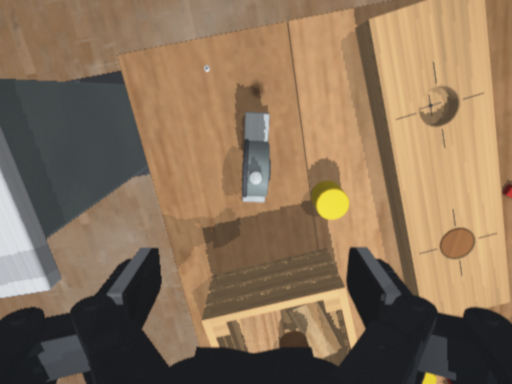

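The gauge is central: foot ends at (257,113) and (254,202), cap at (256,178). The bore's mark is at (433,103).

Run:
```python
from h import *
w=dict(np.load("w.npz"))
A=ray(w,(257.5,113.5),.012);B=ray(w,(254.7,202),.012)
print(A,B,np.linalg.norm(A-B),"mid",(A+B)/2,"yaw",np.arctan2(-(A-B)[0],(A-B)[1]))
print("cap",ray(w,(256,178),.091))
for c in((246,114),(269,113),(243,202),(266,202)): print(ray(w,c,.012))
print("mark",ray(w,(433.5,103),.026))
print(tool([.443,-.038,.1]))
```

```text
[0.45634989 0.01579083 0.012     ] [ 0.43611235 -0.08148016  0.012     ] 0.09935393808490206 mid [ 0.44623112 -0.03284466  0.012     ] yaw -0.20512689816526164
cap [ 0.44561143 -0.03252374  0.091     ]
[0.44426017 0.01742095 0.012     ]
[0.4684291  0.01416213 0.012     ]
[ 0.42285568 -0.0791156   0.012     ]
[ 0.44891618 -0.08376395  0.012     ]
mark [ 0.63273728 -0.00421853  0.026     ]
(array([-0.00173111,  0.00120068,  0.09446053]), array([[ 1.78568409e-01,  9.83926958e-01, -1.03198741e-03],
       [ 9.83927457e-01, -1.78568611e-01, -1.05636911e-04],
       [-2.88219562e-04, -9.96537329e-04, -9.99999462e-01]]))
```

```bash
echo '[{"dx": 0.0029, "dy": 0.0037, "dz": 0.03, "yaw": 0.028, "finger_gap": 0.055}, {"dx": 0.0029, "dy": 0.0037, "dz": 0.07, "yaw": 0.028, "finger_gap": 0.055}, {"dx": 0.0029, "dy": 0.0037, "dz": 0.11, "yaw": 0.028, "finger_gap": 0.055}, {"dx": 0.0029, "dy": 0.0037, "dz": 0.13, "yaw": 0.028, "finger_gap": 0.055}, {"dx": 0.0029, "dy": 0.0037, "dz": 0.13, "yaw": 0.028, "finger_gap": 0.055}, {"dx": 0.0029, "dy": 0.0037, "dz": 0.13, "yaw": 0.028, "finger_gap": 0.055}, {"dx": 0.0029, "dy": 0.0037, "dz": 0.13, "yaw": 0.028, "finger_gap": 0.055}]' | python3 -m pendant
python3 - <<'E'
from h import *
print(tool([.446,-.033,.018])[0])
E
```

```text
time: 11.48
eef_pos: [0.4477, -0.0335, 0.066]
ee_rot: [2.438, 1.979, 0.001]
ft_force: [0.9, -0.2, -0.5]
grip_width: 0.0547
grasp_force: 0.0
[ 0.00016793 -0.00179597  0.04804631]
```

```bash
echo '[{"dy": -0.0018, "dz": 0.015, "finger_gap": 0.05}, {"dy": -0.0018, "dz": 0.03, "finger_gap": 0.05}, {"dy": -0.0018, "dz": 0.04, "finger_gap": 0.045}, {"dy": -0.0018, "dz": 0.047, "finger_gap": 0.04}, {"dy": -0.0018, "dz": 0.047, "finger_gap": 0.035}, {"dy": -0.0018, "dz": 0.047, "finger_gap": 0.03}, {"dy": -0.0018, "dz": 0.047, "finger_gap": 0.025}, {"dy": -0.0018, "dz": 0.047, "finger_gap": 0.02}, {"dy": -0.0018, "dz": 0.047, "finger_gap": 0.015}, {"dy": -0.0018, "dz": 0.047, "finger_gap": 0.015}, {"dy": -0.0018, "dz": 0.047, "finger_gap": 0.015}]' | python3 -m pendant 50
```

```text
time: 12.4
eef_pos: [0.4453, -0.0325, 0.0186]
ee_rot: [2.438, 1.981, 0.001]
ft_force: [-1.4, 0.1, 6.9]
grip_width: 0.0233
grasp_force: 52.5
```

```bash
echo '[{"dz": -0.02, "finger_gap": 0.015}, {"dz": -0.05, "finger_gap": 0.015}, {"dz": -0.09, "finger_gap": 0.015}, {"dz": -0.1, "finger_gap": 0.015}, {"dx": 0.0634, "dy": 0.1747, "dz": -0.1, "yaw": -0.323, "finger_gap": 0.015}, {"dx": 0.0634, "dy": 0.1747, "dz": -0.1, "yaw": -0.323, "finger_gap": 0.015}, {"dx": 0.0634, "dy": 0.1747, "dz": -0.1, "yaw": -0.323, "finger_gap": 0.015}, {"dx": 0.0634, "dy": 0.1747, "dz": -0.1, "yaw": -0.323, "finger_gap": 0.015}, {"dx": 0.0634, "dy": 0.1747, "dz": -0.1, "yaw": -0.323, "finger_gap": 0.015}, {"dx": 0.0634, "dy": 0.1747, "dz": -0.1, "yaw": -0.323, "finger_gap": 0.015}, {"dx": 0.0634, "dy": 0.1747, "dz": -0.1, "yaw": -0.323, "finger_gap": 0.015}, {"dx": 0.0634, "dy": 0.1747, "dz": -0.1, "yaw": -0.323, "finger_gap": 0.015}]' | python3 -m pendant 60
python3 look.py pics/w7.png depth_gauge gauge_tip bore_left
python3 -c "
from h import *
a=cv2.imread('pics/w7.png')[60:384,150:370];b=snapshot('side')[150:290,150:290];cv2.imwrite('pics/side7.png',b)
cv2.imwrite('pics/m7.png',np.hstack([cv2.resize(a,(390,574),interpolation=2),cv2.resize(b,(400,574),interpolation=2)]))"
```

```text
time: 13.4
eef_pos: [0.6274, -0.0062, 0.1169]
ee_rot: [-2.086, -2.346, 0.003]
ft_force: [-0.5, -0.5, -3.6]
grip_width: 0.0233
grasp_force: 60.6
bore_left [0.6204 0.0405 0.0426] 0.74 [250.1 130.7]
13.4 [ 0.6274 -0.0062  0.1169] tool y angle 0.1171
```

View pics/m7.png

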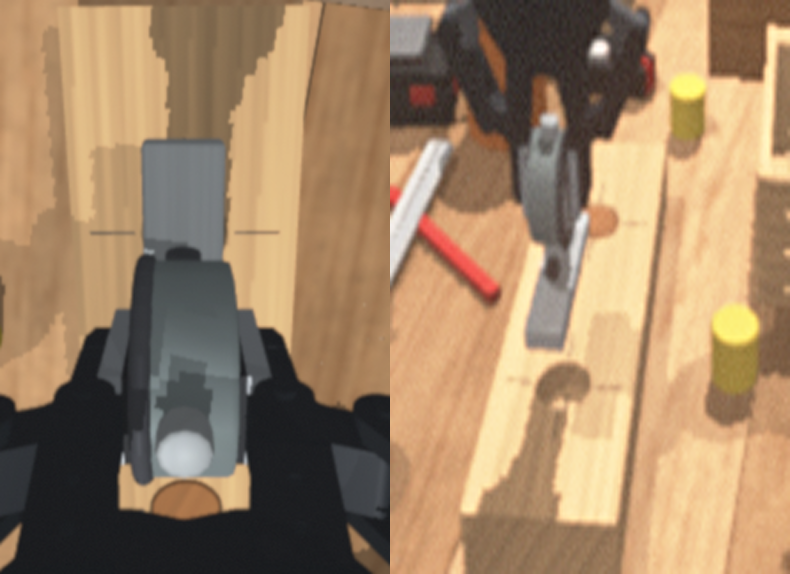

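The view shows the gauge held, its foot's front edge at about (254,140) in the full picture. The bore's cross line is at row 191. The side view shows the gauge upright behind the open bore at side-crop (563,383).

Run:
```python
from h import *
w=dict(np.load("w.npz"));s=state();R=Ro.from_rotvec(s["ee_rot"]).as_matrix();ty=0.117
bx=np.array([np.cos(ty),np.sin(ty),0]);by=np.array([-np.sin(ty),np.cos(ty),0])
for z in(.1053,.1103):
  L=ray(w,(230.7,139.6),z);Rr=ray(w,(277.5,139.6),z);M=(L+Rr)/2
  print("width",np.linalg.norm(L-Rr),"yaw",np.arctan2(*(Rr-L)[1::-1]),"origin",M-.05*by)
a=cv2.imread('pics/w7.png')[60:384,150:370]
# cross line row, precise
g=cv2.cvtColor(cv2.imread('pics/w7.png'),cv2.COLOR_BGR2GRAY).astype(float)
for x0,x1 in((203,222),(286,305)):
  c=g[175:207,x0:x1].mean(1);print(x0,175+np.argsort(c)[:3],ray(w,((x0+x1)/2,175+np.argmin(c)),.042))
cap=ray(w,(150+185/1.773,60+455/1.772),.0983+.091);print("cap",cap)
cen=np.array([.6293,-.006,.042]);print("cross line along-y coordinate of centre",cen@by,"x",cen@bx)
for x in((204.5,191),(295.5,191)):print(ray(w,x,.042)@by)
print(s["eef_pos"],R.round(3))
```

```text
width 0.026012054696844974 yaw 0.11774980851928563 origin [ 0.62883102 -0.00630915  0.1053    ]
width 0.025285581933645294 yaw 0.1177498085192845 origin [ 0.6287373  -0.00558622  0.1103    ]
203 [191 192 190] [ 0.59634115 -0.00990018  0.042     ]
286 [191 190 192] [ 0.66142458 -0.00219826  0.042     ]
cap [ 0.62885936 -0.00638781  0.1893    ]
cross line along-y coordinate of centre -0.07941921225382145 x 0.6242972679140782
-0.07945033143273778
-0.07939347421679546
[ 0.628187   -0.00634992  0.1181384 ] [[-0.116  0.993 -0.   ]
 [ 0.993  0.116 -0.   ]
 [ 0.    -0.    -1.   ]]
```

```bash
echo '[{"dz": 0.015, "finger_gap": 0.015}, {"dz": 0.03, "finger_gap": 0.015}, {"dz": 0.04, "finger_gap": 0.015}, {"dz": 0.045, "finger_gap": 0.015}, {"dz": 0.05, "finger_gap": 0.015}, {"dz": 0.05, "finger_gap": 0.015}, {"dz": 0.05, "finger_gap": 0.015}]' | python3 -m pendant; echo '[{"dz": 0.001, "finger_gap": 0.015}, {"dz": 0.002, "finger_gap": 0.015}, {"dz": 0.002, "finger_gap": 0.015}, {"dz": 0.002, "finger_gap": 0.015}]' | python3 -m pendant
```

```text
time: 14.23
eef_pos: [0.629, -0.0062, 0.0682]
ee_rot: [2.088, 2.347, 0.0]
ft_force: [-0.4, 0.4, -2.4]
grip_width: 0.0233
grasp_force: 60.7
time: 14.57
eef_pos: [0.6293, -0.0062, 0.0664]
ee_rot: [2.087, 2.347, 0.001]
ft_force: [0.7, -0.1, -1.9]
grip_width: 0.0232
grasp_force: 60.8
```

```bash
python3 look.py pics/w8.png
python3 -c "
from h import *
a=cv2.imread('pics/w8.png')[40:240,170:340];cv2.imwrite('pics/m8.png',cv2.resize(a,None,fx=3,fy=3,interpolation=2))"
```

```text
14.5667 [ 0.6293 -0.0062  0.0664] tool y angle 0.117
```

View pics/m8.png

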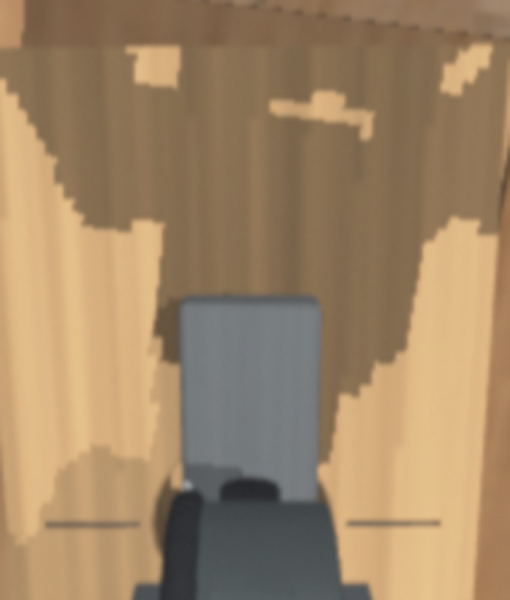

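Crop shows the foot's front edge spanning columns 180–320 at row 298. The cross strokes run 45–140 and 347–440 at row 523.

Run:
```python
from h import *
w=dict(np.load("w.npz"));ty=.117
bx=np.array([np.cos(ty),np.sin(ty),0]);by=np.array([-np.sin(ty),np.cos(ty),0])
C=ray(w,(251.0,214.3),.042)
for z in(.057,.0598):
  L=ray(w,(230,139.3),z);Rr=ray(w,(276.7,139.3),z);O=(L+Rr)/2-.05*by
  print("width",np.linalg.norm(L-Rr),"O",O,"err x,y (board)",(O-C)@bx,(O-C)@by)
print(C)
```

```text
width 0.02562896976681129 O [ 0.63034218 -0.00586166  0.057     ] err x,y (board) 0.0014373136358451753 4.834607735395286e-05
width 0.02522309851136363 O [ 0.63028643 -0.00545866  0.0598    ] err x,y (board) 0.0014289912796098421 0.0004551035391188593
[ 0.62892033 -0.00607746  0.042     ]
```

```bash
echo '[{"dy": -0.0013, "dz": 0.001, "finger_gap": 0.015}, {"dy": -0.0013, "dz": 0.002, "finger_gap": 0.015}, {"dy": -0.0013, "dz": 0.003, "finger_gap": 0.015}, {"dy": -0.0013, "dz": 0.003, "finger_gap": 0.015}]' | python3 -m pendant; echo '[{"dz": 0.001, "finger_gap": 0.015}, {"dz": 0.001, "finger_gap": 0.015}, {"dz": 0.001, "finger_gap": 0.015}]' | python3 -m pendant;  echo '[{"dz": 0.001, "finger_gap": 0.015}, {"dz": 0.001, "finger_gap": 0.015}, {"dz": 0.001, "finger_gap": 0.015}]' | python3 -m pendant
```

```text
time: 14.95
eef_pos: [0.6274, -0.0064, 0.0627]
ee_rot: [-2.088, -2.347, 0.0]
ft_force: [0.4, -0.3, -2.4]
grip_width: 0.0232
grasp_force: 60.9
time: 15.2
eef_pos: [0.6275, -0.0063, 0.0619]
ee_rot: [-2.088, -2.347, 0.0]
ft_force: [-0.2, -0.2, -2.0]
grip_width: 0.0234
grasp_force: 60.9
time: 15.45
eef_pos: [0.6275, -0.0063, 0.0609]
ee_rot: [-2.088, -2.347, 0.0]
ft_force: [0.2, 0.0, -2.8]
grip_width: 0.0233
grasp_force: 60.7
```

```bash
for i in 1 2 3; do echo '[{"dz": 0.0005, "finger_gap": 0.015}, {"dz": 0.0005, "finger_gap": 0.015}, {"dz": 0.0005, "finger_gap": 0.015}]' | python3 -m pendant | grep -E "eef|ft"; done
```

```text
eef_pos: [0.6276, -0.0063, 0.0607]
ft_force: [-2.0, -0.5, 1.5]
eef_pos: [0.6276, -0.0063, 0.0607]
ft_force: [-3.1, -0.1, 6.0]
eef_pos: [0.6275, -0.0063, 0.0606]
ft_force: [-5.3, -0.2, 10.4]
```

```bash
echo '[{"dy": -0.0002, "dz": -0.0004, "finger_gap": 0.015}, {"dy": -0.0002, "dz": -0.0004, "finger_gap": 0.015}, {"dy": -0.0002, "dz": -0.0004, "finger_gap": 0.015}, {"dy": -0.0002, "dz": -0.0004, "finger_gap": 0.015}]' | python3 -m pendant
python3 look.py pics/w9.png
python3 -c "
from h import *
s=[state()['ft_force']]
b=snapshot('side')[150:290,150:290];t=snapshot('top')
a=cv2.imread('pics/w9.png')[40:240,170:340]
f=lambda i:cv2.resize(i,(400,470),interpolation=2)
cv2.imwrite('pics/m9.png',np.hstack([f(a),f(b)]))
boxes_of('top','board')
for n in('flush_plug','proud_plug','board'):print(n,[(np.round(d['xyz'],3).tolist(),round(d['score'],2)) for d in boxes_of('top',n)[:4]])
print(state()['ft_force'])"
```

```text
time: 16.53
eef_pos: [0.6275, -0.0063, 0.0606]
ee_rot: [2.087, 2.347, 0.0]
ft_force: [-3.6, 0.2, 8.2]
grip_width: 0.0233
grasp_force: 62.0
16.5333 [ 0.6275 -0.0063  0.0606] tool y angle 0.1171
flush_plug [([0.643, -0.158, 0.04], 0.83)]
proud_plug [([0.452, -0.271, 0.063], 0.8), ([0.516, -0.088, 0.033], 0.76), ([0.608, -0.357, 0.031], 0.52)]
board [([0.628, -0.124, 0.04], 0.86)]
[-3.72981404  0.30713813  7.78611377]
```

View pics/m9.png

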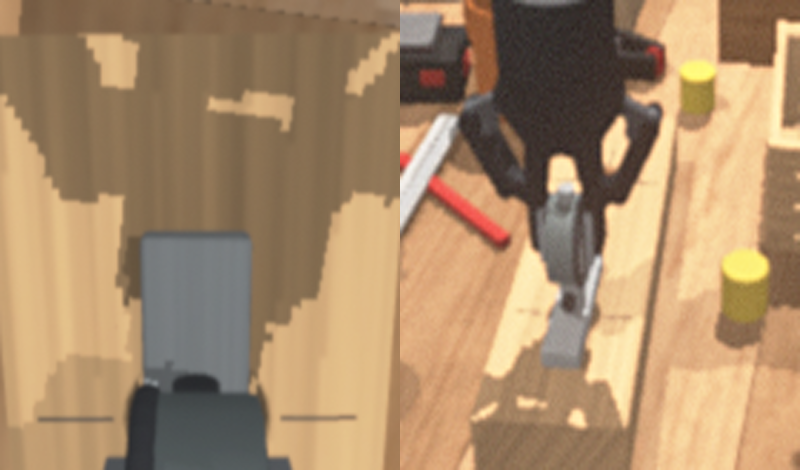

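The foot is centred on the cross: strokes' mid-column 197, foot mid-column 196. It is seated flat in the side view, the flush plug is in place and the reject is in the crate. I'll ease the push slightly, then hand in.

```bash
echo '[{"dy": -0.0001, "dz": -0.0003, "finger_gap": 0.015}, {"dy": -0.0001, "dz": -0.0003, "finger_gap": 0.015}, {"dy": -0.0001, "dz": -0.0003, "finger_gap": 0.015}, {"dy": -0.0001, "dz": -0.0003, "finger_gap": 0.015}]' | python3 -m pendant
python3 -c "
from h import *
s=state();print(s['ft_force'],s['eef_pos'])
if 2<s['ft_force'][2]<9: print(close_job())"
```

```text
time: 17.22
eef_pos: [0.6276, -0.0063, 0.0607]
ee_rot: [2.088, 2.347, 0.001]
ft_force: [-2.8, 0.5, 5.8]
grip_width: 0.0229
grasp_force: 61.8
[-2.83103113  0.46697501  5.7564443 ] [ 0.62755124 -0.00632765  0.06068759]
the job is handed in; nothing more can be done
None
```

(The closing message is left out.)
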